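# Hook out the fuse carrier from under the splash hood

## Robot

A 6-joint arm with a two-finger parallel gripper is mounted at the origin on the work surface. World frame = base frame: x ahead of the robot, y to its left, z up, the work surface at z = 0. Lengths are in mm, angles in rad, forces in N, time in s.
With the tool pointing down it reaches from about 425 to 1125 mm from the base axis. Payload 14.9 kg.
Tool frame: the origin (TCP) lies midway between the tips of the shut fingers; the grasp point (between the pads) lies 19 mm behind it; z points along the fingers, y is the line along which they close (so a half turn about z gives the same grasp; the last joint's range is limited). The gripper opens to 91 mm and grips with 3 to 60 N. Pads are 32 mm wide; open, the fingers measure 118 mm over their backs; the gripper's body (76 mm by 178 mm) begins 60 mm behind the grasp point.
Start: joints at [1.304, 0.379, 1.734, -0, 1.028, -0.033], TCP at [162.179, 680.967, 213.932] pointing down, gripper open.
Joint ranges: [-2.77, 2.77], [-0.74, 2.19], [0, 2.66], [-1.06, 4.2], [0.31, 2.87], [-3.08, 3.08]. Speed limits (rad/s): [1.89, 1.89, 2.39, 3.14, 3.14, 3.14].

## Interface

Orientations are given as a rotation vector (axis times angle).
In Python, from plant import ctrl, grab_frame gives the robot as it stands.
- The arm moves only by the tool servo_tool, never from a script. Its argument "moves" is one flat list of numbers, 5 for each row, row after row: the finger opening in m, from 0 to 0.0912, then the shift along the tool's x, y, z in m, then the turn about the tool's z in degrees. In form: [gripper, x, y, z, spin, gripper, x, y, z, spin, ...]. A call has 1 to 5 rows; each row is the pose to reach, as a shift and turn from the pose commanded when the call began, along the tool's axes at that moment; what a row does not reach only later rows make up. A row lasts 1/12 s, in which the tool goes at most 41.7 mm and 7.16 degrees, less where a joint would pass 70% of its speed; a pose out of reach is approached as far as the arm can. A call with a gripper value outside its range is refused whole. The fingers move at their own pace and stop on an object; "grip_force" is the grip in N (left out, the last holds). Time passes only in rows, so rows that repeat a pose let the fingers close. It gives the time, the measured TCP pose, the force, the opening and the grip force at its end, in the units of the state.
- ctrl.get_obs(): the state, without advancing time (a new reading comes with each control period).
- grab_frame(name): name is "side" or "top"; returns a dict with "image" (420x560x3 uint8, blue, green, red), "vfov" (degrees; the focal length in pixels is half the picture's height over the tangent of half this angle, whatever the lens; pixels are square), "cx", "cy" (the principal point, pixels), "rvec" (rotation vector, rad) and "tvec" (3), from world to camera coordinates, as OpenCV has them. Camera axes: x right, y down, z forward; pixel columns grow to the right and rows downward; lengths in mm; the calibration is good to about 2 mm. A picture is of the moment at which its call begins. There is no depth.
- ctrl.hand_in(): hands the job in; it is judged then, once.
The state is a dict: "t": time; "joint_positions": joint angles; "joint_velocities": joint speeds; "joint_efforts": joint torques, N m; "eef_pos": TCP position; "eef_rot": TCP orientation; "contact_force": force on the tool from outside, world axes, zero at the start; "wrist_torque": the same for the moment, N m; "finger_gap": finger opening in mm; "grasp_force": force on a finger pad.
Only numpy, scipy, OpenCV 4.12 (cv2) and the standard library are available. Lean on these libraries where they do the work, as an engineer would, in place of code of your own. Each camera call takes 0.05 s, during which the arm holds its last target. There are 200 camera calls.

## Task

Take the yellow-handled hook tool from its blue cradle, reach its bent tip under the black splash hood of the fuse unit, catch the hidden pull eye and draw the orange fuse carrier all the way out to its stop; only the tool may touch the unit and its carrier, and never push or pull with more than 20 N. With the carrier at its stop, keep up a steady pull of about 11 N on it for one second to prove that the stop holds. Then unhook, lay the tool back in its cradle the way it lay before, let go, and leave the carrier fully out and the other things on the bench undisturbed.

Things in the scene. Friction and masses are not known exactly. Their poses are not given: they have to be found in the camera images.
- unit: Black fuse unit fixed to the bench, 270 (x) x 170 (y) x 102 high (mm). Origin: centre of its underside, z up; its open front looks along its own -x. Base plate 6 thick under all of it. Rear part (x -15 to 135): side walls, clear cover. Front part (x -135 to -15): only roofed by the black ribbed splash hood, a ledge, open in front and at the sides. The pull eye hangs free under this hood.
- hood_edge (a point): Middle of the lower front edge of the splash hood (unit x = -135, y = 0, z = 95 mm, the height of the hood's underside); axes as the unit's.
- eye_zone (a point): Fixed point of the unit (x -85, y 0, z 35 mm). Level eye at this height: rectangular loop of 7 mm bar, 40 (y) x 23 (x) between bar centres (opening 33 x 16); right behind its opening an upright clamp block (30 wide, z 28 to 72) whose front is 19.5 behind the front bar centre. The clamp sits on its stem at an unknown place: front bar centre within 25 mm either way in x of this point, less the value of carrier.
- carrier (a joint): How far (m) the orange fuse carrier is drawn out along the unit's -x: 0 home, 0.15 at its rigid stop. Starts between 0 and 0.008. About 4 N of friction; stays where it is left; slides home if pushed. The eye moves with it as one piece. Its front plate is 140 mm wide, z = 10 to 60 mm, front face at unit x = -15 mm less this value.
- hook: Hook tool, about 0.2 kg (it balances 20 mm ahead of its origin), lying level in the cradle; origin at the centre of its handle. Yellow handle 120 (x) x 16 (y) x 20 (z) mm. From its front end a steel rod, 10 mm thick, runs on along +x on the handle's centre line to x = 175 mm, where it is bent straight down (-z): the bent tip, 10 mm thick with a round end, reaches 33 mm below the centre line. z is up.
- hook_handle (a point): Centre of the tool's handle (half-way up), where to grip it across its 16 mm width; 60 mm above the bench in the cradle. Axes as the tool's: x along the rod to the tip, z up.
- hook_tip (a point): Centre of the round end of the bent tip: at x = 175, z = -28 mm from the handle's centre; axes as the tool's.
- cradle: Blue cradle fixed to the bench, base 150 x 70 x 8 mm, origin at the centre of its underside, x along the tool it holds. Fork posts at x = -48 and +48 mm, each 10 thick and 40 wide, saddle at z = 50, flared cheeks up to z = 71 leave 24 to 30 mm for the 16 mm handle; 86 mm clear between the posts. The tool lies with its handle centre over the origin at z = 60, its tip to +x.
- fuse_case: Bystander: open clear sorting case of spare fuses, 110 x 170 x 35 mm, loose; origin at the centre of its underside.
- grease_jar: Bystander: small jar with red lid, 60 wide, 70 high, loose; origin at the centre of its underside.
- screwdriver: Bystander: screwdriver lying on the bench, loose; lies along its x axis.

How it is judged (in metres and radians):
On the way, in this order (a step that is already met when the one before it is completed fails the run):
1. the hook has caught the eye and draws the carrier out (past 40 mm) (value of joint carrier above 0.04 m and contact force between hook and carrier above 1 N), for 0.02 s.
2. with the carrier at its stop the hook keeps a steady pull of 8 to 14 N for 0.6 s (value of joint carrier above 0.145 m and contact force between hook and carrier between 8 and 14 N), for 0.6 s.
At the end, for the whole second after the job is handed in: The carrier is left drawn out to within 8 mm of its stop, and the tool lies at rest in the cradle the way it lay before: handle centre within 20 mm along and 10 mm across of the cradle's centre and 56 to 64 mm above the bench, tip to the cradle's +x, within 0.12 rad of its x axis, tip pointing down (value of joint carrier above 0.142 m and x of hook_handle in the frame of cradle between -0.02 and 0.02 m and y of hook_handle in the frame of cradle between -0.01 and 0.01 m and z of hook_handle in the frame of cradle between 0.056 and 0.064 m and x of hook_tip in the frame of cradle above 0.1 m and angle between the x axis of hook and the x axis of cradle, either way round below 0.12 rad and angle between hook's own z axis and vertical below 0.15 rad and linear speed of hook below 0.02 m/s); the robot touches nothing.
It fails at once if the hook presses or pulls on the fuse unit, its carrier or the eye with more than 25 N (contact force between hook and unit above 25 N).
It fails at once if the robot itself touches the fuse unit or its carrier (contact force between any of the arm, the fingers and unit above 1 N).
It fails at once if the fuse case is displaced by more than 20 mm (distance of fuse_case from where it was at the start of the episode above 0.02 m).
It fails at once if the grease jar is displaced by more than 20 mm (distance of grease_jar from where it was at the start of the episode above 0.02 m).
It fails at once if the screwdriver is displaced by more than 20 mm (distance of screwdriver from where it was at the start of the episode above 0.02 m).
It also fails if it takes over 61 s, if anything falls off the work surface, if the arm or the gripper's body presses on something with over 40 N, if the wrist force passes 120 N, or if a joint passes its speed limit or range.

## Working session

There is one attempt and no reset: what is moved stays moved. The work goes in short steps, Python scripts to look and compute and a tool call to move; the robot and the scene stay as the last step left them, time stands still between calls to the robot, and variables do not carry over. Pictures are saved under pics/ and viewed, at most 10 in all, crops included, and the job is handed in when it is done.

Besides the shell and the picture viewer there is one more tool, called after "Emit:" as name(argument=value, ...) on one line, values as JSON. servo_tool: Moves the arm, as the interface text tells. Its arguments: {"type":"object","properties":{"moves":{"type":"array"},"grip_force":{"type":"number"}},"required":["moves"]}

```bash
ls; mkdir -p pics
cat > h.py <<'E'
import numpy as np,cv2
from plant import ctrl,grab_frame
def cam(f):
    H=f["image"].shape[0];fl=H/2/np.tan(np.radians(f["vfov"])/2)
    K=np.array([[fl,0,f["cx"]],[0,fl,f["cy"]],[0,0,1]]);R=cv2.Rodrigues(np.array(f["rvec"],float))[0];t=np.array(f["tvec"],float).ravel()
    return K,R,t
def ray(c,u,v):
    K,R,t=c;d=R.T@np.linalg.solve(K,[u,v,1.]);return -R.T@t,d
def onz(c,u,v,z):
    o,d=ray(c,u,v);return o+d*(z-o[2])/d[2]
def proj(c,P):
    K,R,t=c;p=K@(R@np.array(P,float)+t);return p[:2]/p[2]
def tri(c1,p1,c2,p2):
    A=[];b=[]
    for c,p in((c1,p1),(c2,p2)):
        o,d=ray(c,*p);d/=np.linalg.norm(d);M=np.eye(3)-np.outer(d,d);A.append(M);b.append(M@o)
    return np.linalg.lstsq(np.vstack(A),np.hstack(b),rcond=None)[0]
E
python3 - <<'E'
from h import *
for n in("top","side"):
    f=grab_frame(n);cv2.imwrite(f"pics/{n}0.png",f["image"]);c=cam(f);print(n,f["vfov"],f["cx"],f["cy"],-c[1].T@c[2])
    np.savez(f"{n}.npz",K=c[0],R=c[1],t=c[2])
print(ctrl.get_obs())
E
```

```text
pics
top 42.21463280754839 277.01653530784216 206.66633025753148 [ 446.00973884  -19.67561426 1345.1849656 ]
side 51.883997648191986 285.14264127816307 210.54382882760297 [ 288.63497386 -704.02316508  684.3095022 ]
{'t': 0.1, 'joint_positions': array([ 1.30368996e+00,  3.79375144e-01,  1.73472761e+00, -2.51263124e-05,
        1.02850038e+00, -3.32985349e-02]), 'joint_velocities': array([ 0.00016863, -0.00032519, -0.00227461,  0.00137519, -0.0010287 ,
        0.00107857]), 'joint_efforts': array([-3.91295966e-03, -7.65037823e+01, -4.35295308e+01,  6.51397370e-02,
        3.98815703e-02, -2.16515275e-05]), 'eef_pos': array([162.09296132, 680.60205496, 213.33795285]), 'eef_rot': array([-3.66393076e-01, -3.12002270e+00,  1.57439013e-03]), 'contact_force': array([0.75282648, 0.32265812, 0.07777221]), 'wrist_torque': array([-0.00856475,  0.0008202 ,  0.00183805]), 'grasp_force': 0.0, 'finger_gap': 90.9553302390789}
```

View pics/top0.png

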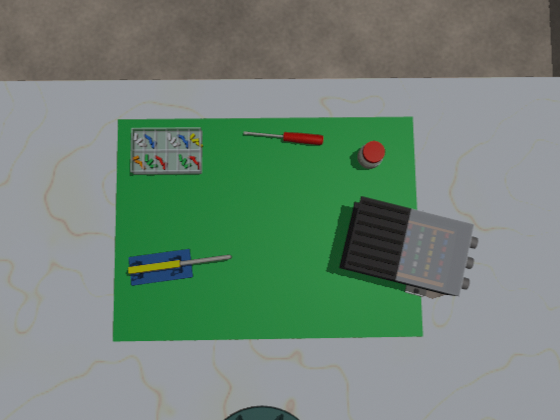

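View pics/side0.png

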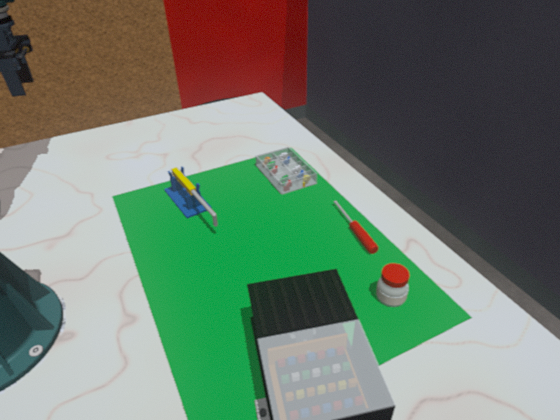

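The top view shows the hook at about (128..230, 258..268) with its tip to the right. The unit's hood is at about (345..410, 198..285) and opens to the left; the case, screwdriver and jar are all above it. The side view looks from behind the unit, so the eye can't be seen.

Run:
```python
from h import *
T=dict(np.load("top.npz"));c=(T["K"],T["R"],T["t"]);im=cv2.imread("pics/top0.png")
hsv=cv2.cvtColor(im,cv2.COLOR_BGR2HSV)
y=cv2.inRange(hsv,(22,120,120),(35,255,255));y[:240]=0;y[:,200:]=0
b=cv2.inRange(hsv,(100,120,40),(125,255,255));b[:235]=0;b[:,250:]=0
cl=lambda m:max(cv2.findContours(m,0,2)[0],key=cv2.contourArea)
r=cv2.minAreaRect(cl(y));print("yel",r)
P=np.array([onz(c,*p,70)[:2] for p in cv2.boxPoints(r)]);print(P.round(1),P.mean(0))
r=cv2.minAreaRect(np.argwhere(b)[:,::-1].astype(np.float32));Q=np.array([onz(c,*p,8)[:2] for p in cv2.boxPoints(r)]);print("base",Q.round(1),Q.mean(0),[np.linalg.norm(Q[i]-Q[i-1]) for i in(0,1)])
# rod: non-green grey in area
g=cv2.inRange(hsv,(0,0,70),(179,90,255));g[:245]=0;g[275:]=0;g[:,:194]=0;g[:,240:]=0
k=np.argwhere(g)[:,::-1];vx=cv2.fitLine(k.astype(np.float32),2,0,.01,.01).ravel();print("rod",vx,k[:,0].min(),k[:,0].max())
for u in(k[:,0].min(),k[:,0].max()+1):print(onz(c,u,vx[3]+(u-vx[2])*vx[1]/vx[0],65)[:2])
cr=cv2.resize(im[185:305,330:490],None,fx=5,fy=5,interpolation=cv2.INTER_CUBIC);cr=np.clip(cr.astype(float)*1.8,0,255).astype(np.uint8);cv2.imwrite("pics/u.png",cr)
```

```text
yel ((153.54437255859375, 266.32147216796875), (6.387799263000488, 51.8880615234375), 82.14668273925781)
[[469.4 305.9]
 [484.2 187.1]
 [469.5 185. ]
 [454.8 303.6]] [469.48409876 245.38817872]
base [[494.  322.6]
 [512.9 173.1]
 [444.9 163.2]
 [426.5 311.8]] [469.56874025 242.66884769] [np.float64(68.42192429086423), np.float64(150.67888835256355)]
rod [ 9.9059778e-01 -1.3680646e-01  2.1184431e+02  2.5873654e+02] 194 231
[480.17513919 152.51283934]
[491.21586983  63.7961875 ]
```

View pics/u.png

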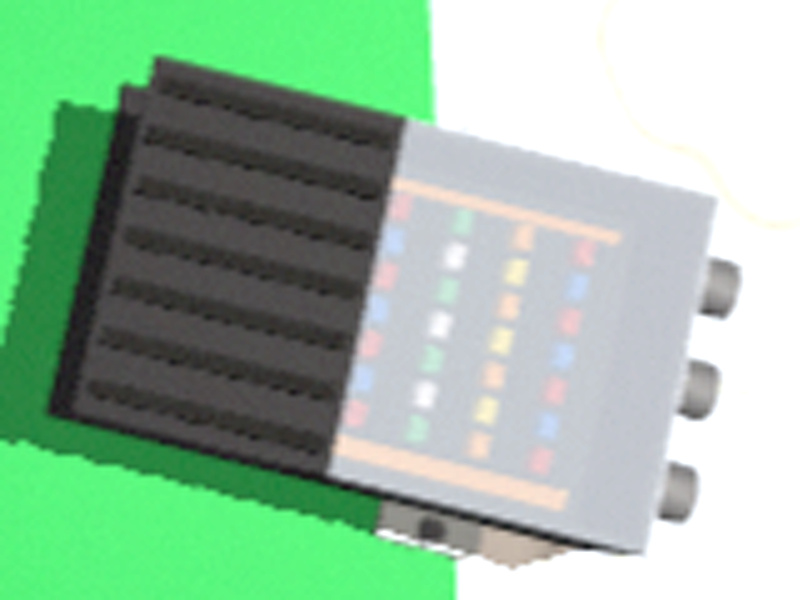

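The crop shows the hood's top front corners at crop (155,58) and (75,415), and the rear corners at (716,197) and (642,552). The base plate's front edge shows along (120,87)-(50,412).

```bash
cat >> h.py <<'E'
L=lambda n:(lambda T:(T["K"],T["R"],T["t"]))(dict(np.load(n+".npz")))
E
python3 - <<'E'
from h import *
c=L("top")
px=lambda u,v:(329.6+u/5,184.6+v/5)
A,B,D,C=[onz(c,*px(*p),102)[:2] for p in((155,58),(75,415),(716,197),(642,552))]
n=np.linalg.norm
print(A,B,C,D,"sizes",n(A-B),n(C-D),n(D-A),n(C-B))
bp=[onz(c,*px(*p),6)[:2] for p in((120,87),(50,412))];print("base front",bp)
ctr=(A+B+C+D)/4
ux=(D-A+C-B);ux/=n(ux);uy=np.array([-ux[1],ux[0]])
w=(A-B)+(D-C);w/=n(w);print("ctr",ctr,"ux",ux,np.degrees(np.arctan2(*ux[::-1])),"from width",w,uy)
he=(A+B)/2
print("hood edge",he, "ctr from front",he+135*ux)
for p in bp+[A,B,C,D]: print([ (p-ctr)@ux,(p-ctr)@uy])
from scipy.spatial.transform import Rotation as Ro
print(Ro.from_rotvec(ctrl.get_obs()["eef_rot"]).as_matrix().round(3))
E
```

```text
[ 623.80454834 -236.42264871] [ 460.0855913  -194.48049715] [ 394.76920984 -450.61177252] [ 556.02464271 -493.94671455] sizes 169.0060382728304 166.97674038273053 266.2944988020152 264.3283184042404
base front [array([ 623.14934171, -235.20240681]), array([ 462.80197042, -195.73662172])]
ctr [ 508.67099805 -343.86540823] ux [-0.25083216 -0.96803059] -104.52676045975643 from width [ 0.96725193 -0.25381826] [ 0.96803059 -0.25083216]
hood edge [ 541.94506982 -215.45157293] ctr from front [ 508.08272849 -346.13570295]
[np.float64(-133.90395966269583), np.float64(83.56236373619306)]
[np.float64(-131.8877698289995), np.float64(-81.55808517822103)]
[np.float64(-132.8870750597477), np.float64(84.50269970934805)]
[np.float64(-132.42238160765672), np.float64(-84.50269970934804)]
[np.float64(131.90397762806532), np.float64(-83.48499464327965)]
[np.float64(133.40547903933893), np.float64(83.48499464327966)]
[[-0.973  0.232 -0.   ]
 [ 0.232  0.973 -0.001]
 [ 0.    -0.001 -1.   ]]
```

Emit:
servo_tool(moves=[0.09, -0.4, -0.352, 0, 69.5, 0.09, -0.4, -0.352, 0, 69.5, 0.09, -0.4, -0.352, 0, 69.5, 0.09, -0.4, -0.352, 0, 69.5, 0.09, -0.4, -0.352, 0, 69.5], grip_force=50)

```text
t: 0.52
eef_pos: [283.0, 509.0, 213.7]
eef_rot: [-1.316, -2.853, 0.001]
contact_force: [1.1, 0.9, 0.4]
finger_gap: 90.2
grasp_force: 0.0
```

```bash
cat >> h.py <<'E'
from scipy.spatial.transform import Rotation as Ro
def go(P,yx=None):
    "print shift in tool axes (m) and spin (deg) to TCP at P with tool x at world angle yx deg"
    o=ctrl.get_obs();R=Ro.from_rotvec(o["eef_rot"]).as_matrix();a=np.degrees(np.arctan2(R[1,0],R[0,0]))
    print("t",round(o["t"],2),"pos",o["eef_pos"].round(1),"yaw",a.round(2),"F",o["contact_force"].round(1),"gap",round(o["finger_gap"],1))
    print("shift",(R.T@(np.array(P)-o["eef_pos"])/1000).round(4),"spin",None if yx is None else round((a-yx+180)%360-180,2),"zaxis",R[:,2].round(3))
E
python3 -c "
from h import *
go([469.5,245.4,150],97.1)"
```

```text
t 0.52 pos [283.  509.  213.7] yaw 130.46 F [1.1 0.9 0.4] gap 90.2
shift [-0.3216 -0.0291  0.0637] spin 33.36 zaxis [-0. -0. -1.]
```

Emit:
servo_tool(moves=[0.09, -0.3216, -0.0291, 0.04, 33.4, 0.09, -0.3216, -0.0291, 0.04, 33.4, 0.09, -0.3216, -0.0291, 0.04, 33.4, 0.09, -0.3216, -0.0291, 0.04, 33.4, 0.09, -0.3216, -0.0291, 0.04, 33.4])

```text
t: 0.93
eef_pos: [403.5, 340.9, 188.1]
eef_rot: [2.081, 2.353, 0.0]
contact_force: [0.7, 1.1, 0.7]
finger_gap: 89.7
grasp_force: 0.0
```

```bash
python3 -c "
from h import *
go([469.5,245.4,150],97.1)"
```

```text
t 0.93 pos [403.5 340.9 188.1] yaw 97.02 F [0.7 1.1 0.7] gap 89.7
shift [-0.1029  0.0539  0.0381] spin -0.08 zaxis [ 0.  0. -1.]
```

Emit:
servo_tool(moves=[0.06, -0.1029, 0.0539, 0.038, 0, 0.06, -0.1029, 0.0539, 0.038, 0, 0.06, -0.1029, 0.0539, 0.038, 0, 0.06, -0.1029, 0.0539, 0.038, 0, 0.06, -0.1029, 0.0539, 0.038, 0])

```text
t: 1.35
eef_pos: [469.9, 246.1, 149.5]
eef_rot: [-2.077, -2.356, 0.002]
contact_force: [0.2, -0.4, 0.3]
finger_gap: 61.1
grasp_force: 0.0
```

Run:
```python
from h import *
go([469.5,245.4,41],97.1)
ims=[grab_frame(n)["image"] for n in("top","side")]
a=ims[0][200:320,90:250];b=ims[1][120:240,120:280]
cv2.imwrite("pics/g1.png",np.vstack([cv2.resize(x,None,fx=2.5,fy=2.5) for x in(a,b)]))
```

```text
t 1.35 pos [469.9 246.1 149.5] yaw 97.21 F [ 0.2 -0.4  0.3] gap 61.1
shift [-0.0006 -0.0003  0.1085] spin 0.11 zaxis [-0.001 -0.001 -1.   ]
```

View pics/g1.png

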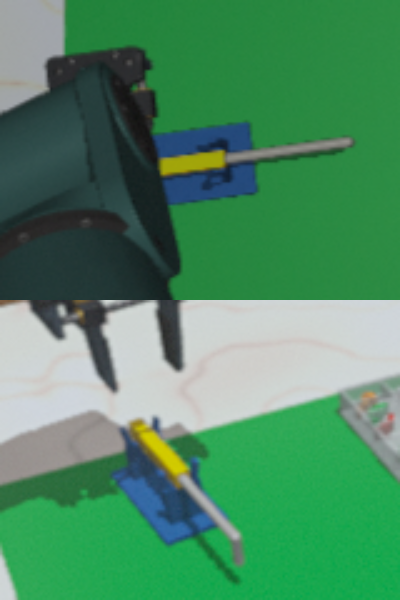

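The fingers straddle the handle (top crop (160..225,160), side crop (100..180,360..430)), so I'm descending.

Emit:
servo_tool(moves=[0.06, 0, 0, 0.04, 0, 0.06, 0, 0, 0.08, 0, 0.06, 0, 0, 0.1085, 0, 0.06, 0, 0, 0.1085, 0, 0.0, 0, 0, 0.1085, 0])

```text
t: 1.87
eef_pos: [468.5, 248.4, 41.6]
eef_rot: [-2.071, -2.361, 0.003]
contact_force: [-0.4, -0.5, 0.1]
finger_gap: 55.8
grasp_force: 0.0
```

Emit:
servo_tool(moves=[0, 0, 0, 0, 0, 0, 0, 0, 0, 0, 0, 0, 0, 0, 0, 0, 0, 0, 0, 0, 0, 0, 0, 0, 0], grip_force=50)

```text
t: 2.28
eef_pos: [470.0, 247.9, 42.8]
eef_rot: [2.073, 2.36, 0.002]
contact_force: [-0.1, -0.5, 0.2]
finger_gap: 22.9
grasp_force: 0.0
```

```bash
python3 -c "
from h import *
go([469.5,245.4,141],97.1)"
```

```text
t 2.28 pos [470.  247.9  42.8] yaw 97.39 F [-0.1 -0.5  0.2] gap 22.9
shift [-0.0024 -0.0007 -0.0983] spin 0.29 zaxis [ 0.001  0.001 -1.   ]
```

Emit:
servo_tool(moves=[0, 0, 0, 0, 0, 0, 0, 0, 0, 0, 0, 0, 0, 0, 0, 0, 0, 0, 0, 0, 0, 0, 0, 0, 0], grip_force=50)

```text
t: 2.7
eef_pos: [469.9, 247.8, 42.3]
eef_rot: [2.074, 2.36, 0.001]
contact_force: [-1.3, -1.2, 9.5]
finger_gap: 15.8
grasp_force: 50.0
```

Emit:
servo_tool(moves=[0, 0, 0, -0.04, 0, 0, 0, 0, -0.08, 0, 0, 0, 0, -0.1, 0, 0, 0, 0, -0.1, 0, 0, 0, 0, -0.1, 0])

```text
t: 3.12
eef_pos: [469.9, 247.8, 142.6]
eef_rot: [2.073, 2.359, 0.003]
contact_force: [-0.9, -0.2, -2.7]
finger_gap: 16.0
grasp_force: 50.0
```

Run:
```python
from h import *
go([469.5,245.4,141],97.1)
for i in range(3):
  o=ctrl.get_obs();print(o["eef_pos"],o["contact_force"],o["wrist_torque"],o["grasp_force"])
ims=[]
for n in("top","side"):
    f=grab_frame(n);ims.append(f["image"])
a=ims[0][200:320,90:290];b=ims[1][90:240,100:300]
cv2.imwrite("pics/g2.png",np.vstack([cv2.resize(x,None,fx=2.2,fy=2.2) for x in(a,b)]))
```

```text
t 3.12 pos [469.9 247.8 142.6] yaw 97.39 F [-0.9 -0.2 -2.7] gap 16.0
shift [-0.0024 -0.0008  0.0016] spin 0.29 zaxis [ 0.002  0.001 -1.   ]
[469.93829877 247.8314748  142.5536899 ] [-0.90996345 -0.15136212 -2.69898115] [-0.05861269  0.02297297 -0.00281595] 49.99950170516968
[469.93829877 247.8314748  142.5536899 ] [-0.90996345 -0.15136212 -2.69898115] [-0.05861269  0.02297297 -0.00281595] 49.99950170516968
[469.93829877 247.8314748  142.5536899 ] [-0.90996345 -0.15136212 -2.69898115] [-0.05861269  0.02297297 -0.00281595] 49.99950170516968
```

View pics/g2.png

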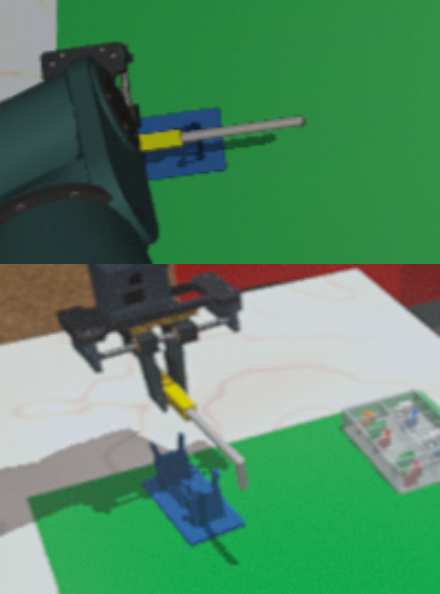

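The hook is held level. The rod end shows at about top (227,254), and the bent tip's bottom is at about side (210,191).

Run:
```python
from h import *
o=ctrl.get_obs();R=Ro.from_rotvec(o["eef_rot"]).as_matrix()
ft,fs=grab_frame("top"),grab_frame("side");ct,cs=cam(ft),cam(fs)
h=cv2.cvtColor(ft["image"],cv2.COLOR_BGR2HSV);g=cv2.inRange(h,(0,0,70),(179,90,255));m=np.zeros_like(g);m[240:275,178:245]=1;g*=m
k=np.argwhere(g)[:,::-1].astype(np.float32);vx=cv2.fitLine(k,2,0,.01,.01).ravel();u=k[:,0].max()+.5;e=(u,vx[3]+(u-vx[2])*vx[1]/vx[0])
P=onz(ct,*e,164);Q=onz(ct,k[:,0].min(),vx[3]+(k[:,0].min()-vx[2])*vx[1]/vx[0],165)
print("rod end",e,P,"dir",np.degrees(np.arctan2(*(P-Q)[:2][::-1])))
print("in tool axes rel TCP (mm)",R.T@(P-o["eef_pos"]))
h=cv2.cvtColor(fs["image"],cv2.COLOR_BGR2HSV);g=cv2.inRange(h,(0,0,60),(179,90,255));m=np.zeros_like(g);m[155:205,190:225]=1;g*=m
k=np.argwhere(g)[:,::-1];b=k[k[:,1]==k[:,1].max()].mean(0);print("tip bottom px",b)
ax=(P-Q)[:2]/np.linalg.norm((P-Q)[:2])
tp=np.r_[P[:2]-5*ax,o["eef_pos"][2]+17.7-33];print("expected tip bottom",tp,proj(cs,tp))
# point on side ray at same plane y=tp y
oo,d=ray(cs,*b);print(oo+d*(tp[1]-oo[1])/d[1])
```

```text
rod end (np.float32(228.5), np.float32(254.5909)) [490.75422948  64.88548737 164.        ] dir -82.50484137492082
in tool axes rel TCP (mm) [-183.6888045    -1.68183501  -23.27669622]
tip bottom px [209.5 192. ]
expected tip bottom [490.1020174   69.84276681 125.31994162] [209.59429208 192.34671513]
[490.00766493  69.84276681 126.3011313 ]
```

```bash
python3 -c "
from h import *
go([595,-11,143],75.5)"
```

```text
t 3.32 pos [468.7 247.2 140.3] yaw 97.39 F [ 0.1 -0.5 -0.8] gap 16.0
shift [-0.2724  0.0921 -0.0027] spin 21.89 zaxis [-0.002 -0.001 -1.   ]
```

Emit:
servo_tool(moves=[0, -0.034, 0.0115, 0, 3, 0, -0.068, 0.023, 0, 6, 0, -0.102, 0.0345, 0, 9, 0, -0.136, 0.046, 0, 12, 0, -0.17, 0.0575, 0, 15])

```text
t: 3.73
eef_pos: [548.3, 84.8, 140.6]
eef_rot: [-2.365, -2.066, 0.003]
contact_force: [0.9, 0.4, -1.7]
finger_gap: 15.7
grasp_force: 50.0
```

```bash
python3 -c "
from h import *
go([595,-11,143],75.5)"
```

```text
t 3.73 pos [548.3  84.8 140.6] yaw 82.26 F [ 0.9  0.4 -1.7] gap 15.7
shift [-0.0886  0.0592 -0.0025] spin 6.76 zaxis [-0.002 -0.    -1.   ]
```

Emit:
servo_tool(moves=[0, -0.03, 0.02, 0, 2.3, 0, -0.06, 0.04, 0, 4.5, 0, -0.0886, 0.0592, 0, 6.8, 0, -0.0886, 0.0592, 0.02, 6.8, 0, -0.0886, 0.0592, 0.04, 6.8])

```text
t: 4.15
eef_pos: [596.3, -11.0, 100.8]
eef_rot: [2.485, 1.921, 0.001]
contact_force: [-0.4, -0.2, -1.7]
finger_gap: 15.8
grasp_force: 50.0
```

Emit:
servo_tool(moves=[0, 0, 0, 0.02, 0, 0, 0, 0, 0.037, 0, 0, 0, 0, 0.037, 0, 0, 0, 0, 0.037, 0])

```text
t: 4.48
eef_pos: [594.3, -9.1, 63.4]
eef_rot: [-2.481, -1.924, 0.004]
contact_force: [-0.3, 0.4, -1.1]
finger_gap: 15.6
grasp_force: 50.0
```

Run:
```python
from h import *
go([595,-11,63],75.5)
ims=[]
for n in("top","side"):
    f=grab_frame(n);ims.append(f["image"]);np.savez(n+"1.npz",im=f["image"])
a=ims[0][180:320,250:420];b=ims[1][200:350,200:400]
cv2.imwrite("pics/g3.png",np.hstack([cv2.resize(x,(400,320),interpolation=cv2.INTER_CUBIC) for x in(a,b)]))
go([595,-11,63],75.5)
```

```text
t 4.48 pos [594.3  -9.1  63.4] yaw 75.59 F [-0.3  0.4 -1.1] gap 15.6
shift [-0.0017  0.0012  0.0004] spin 0.09 zaxis [-0.003  0.    -1.   ]
t 4.58 pos [595.7  -9.1  65.3] yaw 75.6 F [ 0.5  0.5 -1.1] gap 15.8
shift [-0.002  -0.0002  0.0023] spin 0.1 zaxis [ 0. -0. -1.]
```

View pics/g3.png

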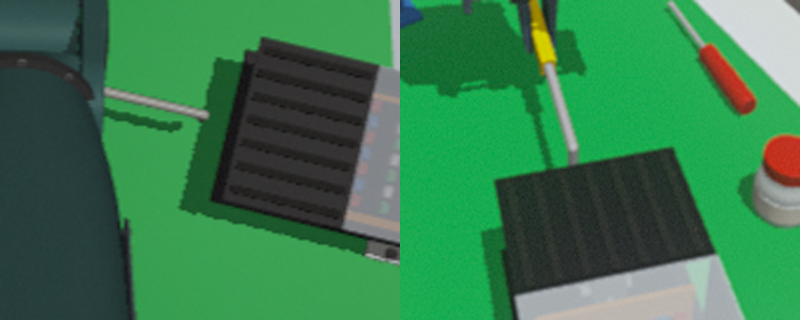

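The hook tip stands just ahead of the hood front (top crop (208,116)). Next I check its offset across the unit numerically.

Run:
```python
from h import *
c=L("top");im=np.load("top1.npz")["im"];h=cv2.cvtColor(im,cv2.COLOR_BGR2HSV)
g=cv2.inRange(h,(0,0,70),(179,90,255));m=np.zeros_like(g);m[205:245,297:350]=1;g*=m
# keep the largest blob
n,l,s,_=cv2.connectedComponentsWithStats(g);i=1+s[1:,4].argmax();k=np.argwhere(l==i)[:,::-1].astype(np.float32)
vx=cv2.fitLine(k,2,0,.01,.01).ravel();f=lambda u:(u,vx[3]+(u-vx[2])*vx[1]/vx[0])
z=64.3+17.7
u=k[:,0].max()+.5;P=onz(c,*f(u),z+3);Q=onz(c,*f(k[:,0].min()),z+5)
ctr=np.array([508.6,-343.9]);ux=np.array([-.2508,-.968]);uy=np.array([.968,-.2508])
print(f(u),P,"dir",np.degrees(np.arctan2(*(P-Q)[:2][::-1])),"unit x,y of rod end",(P[:2]-ctr)@ux,(P[:2]-ctr)@uy)
go([595,-11,63],75.5)
```

```text
(np.float32(338.5), np.float32(230.33963)) [ 546.60552113 -185.17883128   85.        ] dir -104.44108866056307 unit x,y of rod end -163.17387601454288 -3.0179246640108435
t 4.58 pos [595.7  -9.1  65.3] yaw 75.6 F [ 0.5  0.5 -1.1] gap 15.8
shift [-0.002  -0.0002  0.0023] spin 0.1 zaxis [ 0. -0. -1.]
```

Emit:
servo_tool(moves=[0, -0.015, 0.003, 0, 0, 0, -0.03, 0.003, 0, 0, 0, -0.045, 0.003, 0, 0, 0, -0.058, 0.003, 0, 0, 0, -0.06, 0.003, 0, 0])

```text
t: 5.0
eef_pos: [583.1, -70.0, 65.5]
eef_rot: [2.483, 1.923, 0.001]
contact_force: [-1.5, 1.2, -1.7]
finger_gap: 15.7
grasp_force: 50.0
```

Emit:
servo_tool(moves=[0, -0.002, 0, 0, 0, 0, -0.004, 0, 0, 0, 0, -0.005, 0, 0, 0, 0, -0.005, 0, 0, 0])

```text
t: 5.33
eef_pos: [582.2, -72.7, 64.9]
eef_rot: [2.482, 1.926, 0.0]
contact_force: [-1.1, 0.8, -1.9]
finger_gap: 16.0
grasp_force: 50.0
```

Emit:
servo_tool(moves=[0, -0.002, 0, 0, 0, 0, -0.004, 0, 0, 0, 0, -0.005, 0, 0, 0, 0, -0.005, 0, 0, 0])

```text
t: 5.67
eef_pos: [580.9, -77.8, 64.8]
eef_rot: [-2.482, -1.925, 0.0]
contact_force: [0.4, -0.6, -2.0]
finger_gap: 16.1
grasp_force: 50.0
```

Emit:
servo_tool(moves=[0, -0.002, 0, 0, 0, 0, -0.004, 0, 0, 0, 0, -0.005, 0, 0, 0, 0, -0.005, 0, 0, 0])

```text
t: 6.0
eef_pos: [579.6, -82.8, 64.8]
eef_rot: [2.483, 1.925, -0.0]
contact_force: [-0.8, 0.1, -2.1]
finger_gap: 15.6
grasp_force: 50.0
```

Emit:
servo_tool(moves=[0, -0.002, 0, 0, 0, 0, -0.004, 0, 0, 0, 0, -0.005, 0, 0, 0, 0, -0.005, 0, 0, 0])

```text
t: 6.33
eef_pos: [578.3, -87.6, 64.8]
eef_rot: [-2.483, -1.925, 0.0]
contact_force: [0.4, -0.2, -1.5]
finger_gap: 15.5
grasp_force: 50.0
```

Emit:
servo_tool(moves=[0, -0.002, 0, 0, 0, 0, -0.004, 0, 0, 0, 0, -0.005, 0, 0, 0, 0, -0.005, 0, 0, 0])

```text
t: 6.67
eef_pos: [577.1, -92.5, 64.8]
eef_rot: [-2.483, -1.925, 0.0]
contact_force: [0.0, 0.7, -1.4]
finger_gap: 15.7
grasp_force: 50.0
```

Emit:
servo_tool(moves=[0, -0.002, 0, 0, 0, 0, -0.004, 0, 0, 0, 0, -0.005, 0, 0, 0, 0, -0.005, 0, 0, 0])

```text
t: 7.0
eef_pos: [575.9, -97.3, 64.8]
eef_rot: [-2.483, -1.925, 0.0]
contact_force: [-0.5, -0.3, -1.4]
finger_gap: 15.8
grasp_force: 50.0
```

Emit:
servo_tool(moves=[0, -0.002, 0, 0, 0, 0, -0.004, 0, 0, 0, 0, -0.005, 0, 0, 0, 0, -0.005, 0, 0, 0])

```text
t: 7.33
eef_pos: [574.6, -102.1, 64.8]
eef_rot: [2.483, 1.925, -0.0]
contact_force: [0.7, 1.0, -2.8]
finger_gap: 15.7
grasp_force: 50.0
```

Emit:
servo_tool(moves=[0, -0.002, 0, 0, 0, 0, -0.004, 0, 0, 0, 0, -0.005, 0, 0, 0, 0, -0.005, 0, 0, 0])

```text
t: 7.67
eef_pos: [573.4, -107.0, 64.8]
eef_rot: [-2.483, -1.925, 0.0]
contact_force: [-0.6, -0.1, -2.5]
finger_gap: 15.8
grasp_force: 50.0
```

Emit:
servo_tool(moves=[0, -0.002, 0, 0, 0, 0, -0.004, 0, 0, 0, 0, -0.005, 0, 0, 0, 0, -0.005, 0, 0, 0])

```text
t: 8.0
eef_pos: [572.1, -111.8, 64.8]
eef_rot: [-2.483, -1.925, 0.0]
contact_force: [-0.6, -0.4, -1.3]
finger_gap: 15.9
grasp_force: 50.0
```

Emit:
servo_tool(moves=[0, -0.002, 0, 0, 0, 0, -0.004, 0, 0, 0, 0, -0.005, 0, 0, 0, 0, -0.005, 0, 0, 0])

```text
t: 8.33
eef_pos: [570.9, -116.7, 64.8]
eef_rot: [2.483, 1.925, -0.0]
contact_force: [0.4, -0.9, -2.1]
finger_gap: 15.7
grasp_force: 50.0
```

Emit:
servo_tool(moves=[0, -0.002, 0, 0, 0, 0, -0.004, 0, 0, 0, 0, -0.005, 0, 0, 0, 0, -0.005, 0, 0, 0])

```text
t: 8.67
eef_pos: [569.7, -121.4, 64.9]
eef_rot: [-2.483, -1.925, -0.0]
contact_force: [0.3, 2.4, -1.5]
finger_gap: 15.8
grasp_force: 50.0
```

Emit:
servo_tool(moves=[0, -0.001, 0, 0, 0, 0, -0.002, 0, 0, 0, 0, -0.003, 0, 0, 0, 0, -0.003, 0, 0, 0])

```text
t: 9.0
eef_pos: [569.2, -123.7, 64.9]
eef_rot: [-2.483, -1.924, -0.001]
contact_force: [2.7, 11.4, -0.5]
finger_gap: 15.9
grasp_force: 50.0
```

Emit:
servo_tool(moves=[0, 0.004, 0, 0, 0, 0, 0.004, 0, 0.004, 0, 0, 0.004, 0, 0.008, 0, 0, 0.004, 0, 0.012, 0, 0, 0.004, 0, 0.013, 0])

```text
t: 9.42
eef_pos: [569.4, -120.4, 50.8]
eef_rot: [-2.482, -1.925, 0.001]
contact_force: [-0.8, 0.1, -1.4]
finger_gap: 15.7
grasp_force: 50.0
```

Emit:
servo_tool(moves=[0, 0, 0, 0.003, 0, 0, 0, 0, 0.006, 0, 0, 0, 0, 0.009, 0, 0, 0, 0, 0.0115, 0, 0, 0, 0, 0.0115, 0])

```text
t: 9.83
eef_pos: [569.7, -120.3, 39.7]
eef_rot: [-2.482, -1.925, 0.001]
contact_force: [-0.8, 0.4, -1.7]
finger_gap: 15.8
grasp_force: 50.0
```

Emit:
servo_tool(moves=[0, 0.002, 0, 0, 0, 0, 0.004, 0, 0, 0, 0, 0.007, 0, 0, 0, 0, 0.011, 0, 0, 0, 0, 0.015, 0, 0, 0])

```text
t: 10.25
eef_pos: [573.8, -105.6, 40.4]
eef_rot: [2.482, 1.925, -0.0]
contact_force: [-1.5, -4.9, -3.0]
finger_gap: 15.4
grasp_force: 50.0
```

Caught, with about 5 N along the pull.

Emit:
servo_tool(moves=[0, 0.005, 0, 0, 0, 0, 0.01, 0, 0, 0, 0, 0.016, 0, 0, 0, 0, 0.022, 0, 0, 0, 0, 0.028, 0, 0, 0])

```text
t: 10.67
eef_pos: [580.9, -78.1, 40.4]
eef_rot: [2.482, 1.926, 0.0]
contact_force: [-0.4, -4.3, -2.6]
finger_gap: 15.9
grasp_force: 50.0
```

Emit:
servo_tool(moves=[0, 0.006, 0, 0, 0, 0, 0.012, 0, 0, 0, 0, 0.018, 0, 0, 0, 0, 0.024, 0, 0, 0, 0, 0.03, 0, 0, 0])

```text
t: 11.08
eef_pos: [588.4, -49.0, 40.4]
eef_rot: [2.482, 1.926, 0.0]
contact_force: [0.4, -5.5, -2.8]
finger_gap: 16.0
grasp_force: 50.0
```

Emit:
servo_tool(moves=[0, 0.006, 0, 0, 0, 0, 0.012, 0, 0, 0, 0, 0.018, 0, 0, 0, 0, 0.024, 0, 0, 0, 0, 0.03, 0, 0, 0])

```text
t: 11.5
eef_pos: [595.9, -20.0, 40.4]
eef_rot: [2.482, 1.926, 0.0]
contact_force: [0.5, -5.7, -2.6]
finger_gap: 15.7
grasp_force: 50.0
```

Emit:
servo_tool(moves=[0, 0.006, 0, 0, 0, 0, 0.012, 0, 0, 0, 0, 0.018, 0, 0, 0, 0, 0.024, 0, 0, 0, 0, 0.03, 0, 0, 0])

```text
t: 11.92
eef_pos: [603.4, 9.0, 40.4]
eef_rot: [2.482, 1.926, 0.0]
contact_force: [1.4, -5.5, -2.3]
finger_gap: 15.6
grasp_force: 50.0
```

Emit:
servo_tool(moves=[0, 0.004, 0, 0, 0, 0, 0.008, 0, 0, 0, 0, 0.011, 0, 0, 0, 0, 0.014, 0, 0, 0, 0, 0.015, 0, 0, 0])

```text
t: 12.33
eef_pos: [606.8, 23.4, 40.3]
eef_rot: [-2.482, -1.925, 0.0]
contact_force: [-1.2, -4.8, -2.8]
finger_gap: 15.4
grasp_force: 50.0
```

Emit:
servo_tool(moves=[0, 0.001, 0, 0, 0, 0, 0.002, 0, 0, 0, 0, 0.002, 0, 0, 0])

```text
t: 12.58
eef_pos: [607.4, 25.0, 40.3]
eef_rot: [2.482, 1.925, 0.0]
contact_force: [-0.3, -2.3, -2.1]
finger_gap: 15.5
grasp_force: 50.0
```

Emit:
servo_tool(moves=[0, 0.001, 0, 0, 0, 0, 0.002, 0, 0, 0, 0, 0.002, 0, 0, 0])

```text
t: 12.83
eef_pos: [607.9, 27.0, 40.3]
eef_rot: [2.482, 1.925, 0.0]
contact_force: [-1.0, -3.1, -3.1]
finger_gap: 15.6
grasp_force: 50.0
```

Emit:
servo_tool(moves=[0, 0.001, 0, 0, 0, 0, 0.0015, 0, 0, 0, 0, 0.0015, 0, 0, 0])

```text
t: 13.08
eef_pos: [608.1, 28.3, 40.3]
eef_rot: [2.482, 1.926, -0.0]
contact_force: [0.1, -4.9, -2.5]
finger_gap: 15.6
grasp_force: 50.0
```

Emit:
servo_tool(moves=[0, 0.0005, 0, 0, 0, 0, 0.001, 0, 0, 0, 0, 0.001, 0, 0, 0])

```text
t: 13.33
eef_pos: [607.9, 28.7, 40.0]
eef_rot: [2.482, 1.926, -0.002]
contact_force: [-2.2, -12.5, -3.3]
finger_gap: 15.7
grasp_force: 50.0
```

Emit:
servo_tool(moves=[0, -0.0002, 0, 0, 0, 0, -0.0002, 0, 0, 0, 0, -0.0002, 0, 0, 0])

```text
t: 13.58
eef_pos: [608.0, 28.6, 40.1]
eef_rot: [2.482, 1.926, -0.001]
contact_force: [-1.1, -11.1, -2.6]
finger_gap: 15.9
grasp_force: 50.0
```

Emit:
servo_tool(moves=[0, 0, 0, 0, 0, 0, 0, 0, 0, 0])

```text
t: 13.75
eef_pos: [608.0, 28.6, 40.1]
eef_rot: [2.482, 1.926, -0.001]
contact_force: [-2.1, -9.9, -4.3]
finger_gap: 15.9
grasp_force: 50.0
```

Emit:
servo_tool(moves=[0, 0, 0, 0, 0, 0, 0, 0, 0, 0])

```text
t: 13.92
eef_pos: [608.0, 28.6, 40.1]
eef_rot: [2.482, 1.926, -0.002]
contact_force: [-1.4, -9.3, -3.1]
finger_gap: 15.6
grasp_force: 50.0
```

Emit:
servo_tool(moves=[0, 0, 0, 0, 0, 0, 0, 0, 0, 0])

```text
t: 14.08
eef_pos: [608.0, 28.6, 40.1]
eef_rot: [2.482, 1.926, -0.002]
contact_force: [-2.3, -9.4, -3.6]
finger_gap: 15.6
grasp_force: 50.0
```

Emit:
servo_tool(moves=[0, 0, 0, 0, 0, 0, 0, 0, 0, 0])

```text
t: 14.25
eef_pos: [608.1, 28.7, 40.2]
eef_rot: [2.482, 1.926, -0.001]
contact_force: [-2.3, -9.6, -3.5]
finger_gap: 15.8
grasp_force: 50.0
```

Emit:
servo_tool(moves=[0, 0.0001, 0, 0, 0, 0, 0.0001, 0, 0, 0, 0, 0.0001, 0, 0, 0, 0, 0.0001, 0, 0, 0, 0, 0.0001, 0, 0, 0])

```text
t: 14.67
eef_pos: [608.0, 28.7, 40.1]
eef_rot: [2.482, 1.926, -0.002]
contact_force: [-1.9, -10.9, -3.7]
finger_gap: 16.0
grasp_force: 50.0
```

Emit:
servo_tool(moves=[0, 0, 0, 0, 0, 0, 0, 0, 0, 0, 0, 0, 0, 0, 0, 0, 0, 0, 0, 0, 0, 0, 0, 0, 0])

```text
t: 15.08
eef_pos: [608.0, 28.6, 40.1]
eef_rot: [2.482, 1.926, -0.002]
contact_force: [-1.8, -11.2, -3.9]
finger_gap: 15.8
grasp_force: 50.0
```

Emit:
servo_tool(moves=[0, 0, 0, 0, 0, 0, 0, 0, 0, 0, 0, 0, 0, 0, 0, 0, 0, 0, 0, 0, 0, 0, 0, 0, 0])

```text
t: 15.5
eef_pos: [608.0, 28.7, 40.1]
eef_rot: [2.482, 1.926, -0.002]
contact_force: [-1.6, -11.2, -3.3]
finger_gap: 15.8
grasp_force: 50.0
```

Emit:
servo_tool(moves=[0, 0, 0, 0, 0, 0, 0, 0, 0, 0, 0, 0, 0, 0, 0, 0, 0, 0, 0, 0, 0, 0, 0, 0, 0])

```text
t: 15.92
eef_pos: [608.0, 28.6, 40.1]
eef_rot: [2.482, 1.926, -0.002]
contact_force: [-1.8, -10.4, -3.2]
finger_gap: 15.9
grasp_force: 50.0
```

Emit:
servo_tool(moves=[0, -0.001, 0, 0, 0, 0, -0.002, 0, 0, 0, 0, -0.003, 0, 0, 0, 0, -0.0035, 0, 0, 0, 0, -0.0035, 0, 0, 0])

```text
t: 16.33
eef_pos: [607.6, 25.9, 40.4]
eef_rot: [2.482, 1.925, 0.0]
contact_force: [0.2, -0.3, -1.2]
finger_gap: 15.8
grasp_force: 50.0
```

Emit:
servo_tool(moves=[0, 0, 0, -0.004, 0, 0, 0, 0, -0.008, 0, 0, 0, 0, -0.012, 0, 0, 0, 0, -0.016, 0, 0, 0, 0, -0.02, 0])

```text
t: 16.75
eef_pos: [607.6, 25.9, 61.0]
eef_rot: [2.482, 1.925, 0.0]
contact_force: [0.2, -0.2, -2.3]
finger_gap: 15.5
grasp_force: 50.0
```

Free. I lift on and back off, then check the tool's pose.

Emit:
servo_tool(moves=[0, 0, 0, -0.02, 0, 0, 0.02, 0, -0.05, 0, 0, 0.04, 0, -0.08, 0, 0, 0.05, 0, -0.08, 0, 0, 0.05, 0, -0.08, 0])

```text
t: 17.17
eef_pos: [621.5, 76.0, 142.4]
eef_rot: [2.479, 1.926, 0.005]
contact_force: [0.3, 0.5, -2.3]
finger_gap: 15.2
grasp_force: 50.0
```

Run:
```python
from h import *
go([469.9,247.8,142],97.4)
ims=[]
for n in("top","side"):
    f=grab_frame(n);ims.append(f["image"]);np.savez(n+"1.npz",im=f["image"])
a=ims[0][180:320,270:440];b=ims[1][160:340,190:400]
cv2.imwrite("pics/g4.png",np.hstack([cv2.resize(x,(400,330),interpolation=cv2.INTER_CUBIC) for x in(a,b)]))
```

```text
t 17.17 pos [621.5  76.  142.4] yaw 75.68 F [ 0.3  0.5 -2.3] gap 15.2
shift [ 1.290e-01 -1.894e-01 -1.000e-04] spin -21.72 zaxis [ 0.004  0.001 -1.   ]
```

View pics/g4.png

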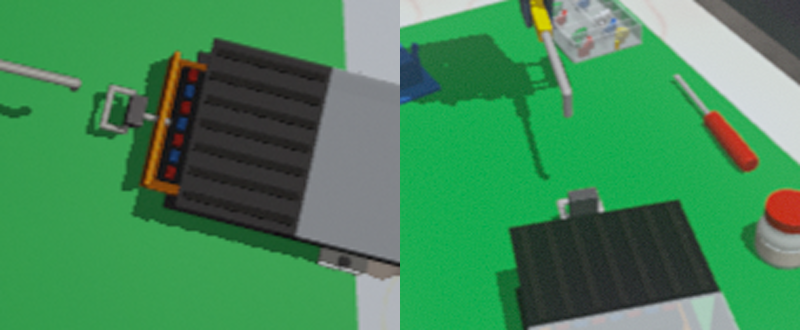

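The orange carrier is fully out: the plate is at crop (145..205,50..190) and the eye at (120,108), clear of the tool. Now back to the cradle.

Emit:
servo_tool(moves=[0, 0.021, -0.031, 0, -3.6, 0, 0.043, -0.063, 0, -7.2, 0, 0.064, -0.094, 0, -10.8, 0, 0.086, -0.126, 0, -14.4, 0, 0.107, -0.157, 0, -18])

```text
t: 17.68
eef_pos: [492.3, 216.9, 139.0]
eef_rot: [-2.148, -2.292, 0.003]
contact_force: [0.2, 0.7, -2.6]
finger_gap: 15.5
grasp_force: 50.0
```

```bash
python3 -c "
from h import *
go([469.9,247.8,142],97.4)"
```

```text
t 17.68 pos [492.3 216.9 139. ] yaw 93.71 F [ 0.2  0.7 -2.6] gap 15.5
shift [ 0.0323 -0.0204 -0.003 ] spin -3.69 zaxis [-0.002 -0.001 -1.   ]
```

Emit:
servo_tool(moves=[0, 0.016, -0.01, 0, -1.8, 0, 0.0323, -0.0204, 0, -3.7, 0, 0.0323, -0.0204, 0, -3.7, 0, 0.0323, -0.0204, 0, -3.7, 0, 0.0323, -0.0204, 0, -3.7])

```text
t: 18.1
eef_pos: [472.0, 247.1, 139.6]
eef_rot: [-2.076, -2.357, 0.002]
contact_force: [-0.1, 1.2, -2.4]
finger_gap: 15.3
grasp_force: 50.0
```

Run:
```python
from h import *
go([469.9,247.8,142],97.4)
ft,fs=grab_frame("top"),grab_frame("side")
h=cv2.cvtColor(ft["image"],cv2.COLOR_BGR2HSV);g=cv2.inRange(h,(0,0,70),(179,90,255));m=np.zeros_like(g);m[240:275,178:245]=1;g*=m
k=np.argwhere(g)[:,::-1].astype(np.float32);vx=cv2.fitLine(k,2,0,.01,.01).ravel();u=k[:,0].max()+.5
P=onz(cam(ft),u,vx[3]+(u-vx[2])*vx[1]/vx[0],164);k0=k[:,0].min();Q=onz(cam(ft),k0,vx[3]+(k0-vx[2])*vx[1]/vx[0],165)
print(u,P,np.degrees(np.arctan2(*(P-Q)[:2][::-1])))
h=cv2.cvtColor(fs["image"],cv2.COLOR_BGR2HSV);g=cv2.inRange(h,(0,0,60),(179,90,255));m=np.zeros_like(g);m[155:205,190:225]=1;g*=m
k=np.argwhere(g)[:,::-1];print("tip bottom",k[k[:,1]==k[:,1].max()].mean(0))
go([469.9,247.8,142],97.4)
```

```text
t 18.1 pos [472.  247.1 139.6] yaw 97.25 F [-0.1  1.2 -2.4] gap 15.3
shift [ 0.001  -0.002  -0.0024] spin -0.15 zaxis [-0.001 -0.001 -1.   ]
228.5 [493.28096475  64.87843832 164.        ] -82.72039716315017
tip bottom [211.5 192. ]
t 18.2 pos [472.4 247.  139.9] yaw 97.21 F [-0.5  0.8 -1.9] gap 15.9
shift [ 0.0011 -0.0024 -0.0021] spin -0.19 zaxis [-0.001 -0.    -1.   ]
```

Emit:
servo_tool(moves=[0, 0.001, -0.0022, 0.03, 0, 0, 0.001, -0.0022, 0.06, 0, 0, 0.001, -0.0022, 0.08, 0, 0, 0.001, -0.0022, 0.093, 0, 0, 0.001, -0.0022, 0.095, 0])

```text
t: 18.62
eef_pos: [468.9, 247.5, 43.1]
eef_rot: [-2.076, -2.356, 0.005]
contact_force: [-0.4, 0.0, -2.5]
finger_gap: 15.7
grasp_force: 50.0
```

Emit:
servo_tool(moves=[0, 0, 0, 0, 0, 0, 0, 0, 0.001, 0, 0, 0, 0, 0.001, 0])

```text
t: 18.87
eef_pos: [470.7, 248.9, 45.4]
eef_rot: [2.075, 2.358, 0.003]
contact_force: [-0.6, 0.3, -1.1]
finger_gap: 15.5
grasp_force: 50.0
```

Emit:
servo_tool(moves=[0, 0, 0, 0.001, 0, 0, 0, 0, 0.002, 0, 0, 0, 0, 0.002, 0])

```text
t: 19.12
eef_pos: [470.0, 248.7, 42.7]
eef_rot: [2.075, 2.358, 0.001]
contact_force: [-1.0, 0.4, -2.1]
finger_gap: 15.5
grasp_force: 50.0
```

Emit:
servo_tool(moves=[0, 0, 0, 0.001, 0, 0, 0, 0, 0.001, 0, 0, 0, 0, 0.001, 0])

```text
t: 19.37
eef_pos: [470.0, 248.8, 42.3]
eef_rot: [2.075, 2.358, 0.0]
contact_force: [-6.3, -4.3, 18.6]
finger_gap: 15.4
grasp_force: 50.0
```

Seated. I back off slightly, then open.

Emit:
servo_tool(moves=[0, 0, 0, -0.0006, 0, 0, 0, 0, -0.0006, 0, 0.05, 0, 0, -0.0006, 0, 0.05, 0, 0, -0.0006, 0, 0.05, 0, 0, -0.0006, 0])

```text
t: 19.78
eef_pos: [469.8, 248.6, 41.9]
eef_rot: [2.075, 2.358, 0.0]
contact_force: [-0.6, 0.2, 0.3]
finger_gap: 32.9
grasp_force: 0.0
```

Emit:
servo_tool(moves=[0.05, 0, 0, 0, 0, 0.05, 0, 0, 0, 0, 0.05, 0, 0, 0, 0, 0.05, 0, 0, 0, 0, 0.05, 0, 0, 0, 0])

```text
t: 20.2
eef_pos: [469.8, 248.6, 41.9]
eef_rot: [2.076, 2.358, 0.0]
contact_force: [-0.5, -0.2, -0.4]
finger_gap: 49.8
grasp_force: 0.0
```

Now up and back, toward +y and clear of the view.

Emit:
servo_tool(moves=[0.05, 0, 0, -0.03, 0, 0.05, 0, 0, -0.07, 0, 0.05, 0, 0, -0.11, 0, 0.05, 0, 0, -0.15, 0, 0.05, 0, 0, -0.18, 0])

```text
t: 20.62
eef_pos: [470.2, 248.8, 225.2]
eef_rot: [2.075, 2.358, 0.003]
contact_force: [1.0, 0.2, 0.7]
finger_gap: 49.7
grasp_force: 0.0
```

Emit:
servo_tool(moves=[0.05, 0.04, 0, 0, 0, 0.05, 0.08, 0, 0, 0, 0.05, 0.12, 0, 0, 0, 0.05, 0.16, 0, 0, 0, 0.05, 0.2, 0, 0, 0])

```text
t: 21.03
eef_pos: [443.8, 448.9, 222.0]
eef_rot: [2.076, 2.358, 0.0]
contact_force: [0.5, -0.2, 0.2]
finger_gap: 50.0
grasp_force: 0.0
```

Run:
```python
from h import *
c=L("top");f=grab_frame("top");im=f["image"];s=grab_frame("side")["image"]
h=cv2.cvtColor(im,cv2.COLOR_BGR2HSV)
y=cv2.inRange(h,(22,120,120),(35,255,255));y[:240]=0;y[:,200:]=0
r=cv2.minAreaRect(max(cv2.findContours(y,0,2)[0],key=cv2.contourArea));P=np.array([onz(c,*p,70)[:2] for p in cv2.boxPoints(r)]);print(r,P.mean(0))
cv2.imwrite("pics/end.png",np.hstack([im[90:330,100:460],s[90:330,120:440]]))
go([0,0,0])
```

```text
((153.30001831054688, 266.6000061035156), (6.363961219787598, 51.61879348754883), 81.8698959350586) [468.84918868 245.94368559]
t 21.13 pos [443.6 451.4 222. ] yaw 97.48 F [-0.5 -0.1  0.6] gap 49.9
shift [-0.3901 -0.4987  0.2212] spin None zaxis [ 0.001  0.001 -1.   ]
```

View pics/end.png

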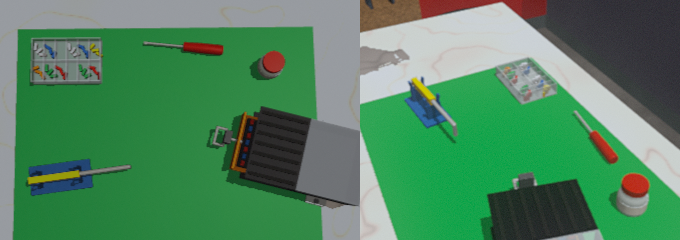

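The tool lies in the cradle as before (handle at (469,246) against (469.5,245) at the start). The carrier is out at (245,145) and the bystanders haven't moved.

```bash
python3 -c "
from plant import ctrl
print(ctrl.hand_in())"
```

```text
the job is handed in; nothing more can be done
None
```

The job is handed in with no verdict returned: the carrier is out at its stop (steady pull of about 11 N held for more than 1 s), the hook is back in its cradle, and the final pictures show the other things undisturbed.

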